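# Unstack the washed filter cones and set them by size on the drying rail

## Task

The red rubber filter cones have been washed and must dry apart: take the nest apart and line all four up by size on the drying rail, each upright and fully home in the white seat ring made for its size. Do not knock over the oil vial or the small vial that stand among them.

Things in the scene. Friction and masses are not known exactly. Their poses are not given: they have to be found in the camera images.
- cone_62: largest of four brick-red rubber filter cones, open through the middle, 36 mm high: upper half a straight collar 62 mm in diameter (grip it), lower half a taper from 54 mm under the collar to 48 mm at the foot; 90 g. Origin: centre of the foot's underside; z up. Stands on the table, the bottom of a nest of three.
- seat_62: fixed white ring seat for cone_62: 66 mm outside, 57 mm bore, 24 mm high. Origin: centre of its underside, 10 mm above the table; z up. Seated, the cone's collar rests on the ring and its foot is 6 mm above this origin. The four seats stand in one straight row by size on a fixed dark blue rail, 256 x 84 mm, 10 mm high, which may lie at any angle.
- cone_50: second largest of four brick-red rubber filter cones, open through the middle, 36 mm high: upper half a straight collar 50 mm in diameter (grip it), lower half a taper from 42 mm under the collar to 36 mm at the foot; 60 g. Origin: centre of the foot's underside; z up. Starts in cone_62, 18 mm higher. Its collar rests on the rim of cone_62, 1.5 mm play; lifts straight off.
- seat_50: fixed white ring seat for cone_50: 54 mm outside, 45 mm bore, 24 mm high. Origin: centre of its underside, 10 mm above the table; z up. Seated, the cone's collar rests on the ring and its foot is 6 mm above this origin. Stands 72 mm from seat_62 along the row.
- cone_38: second smallest of four brick-red rubber filter cones, open through the middle, 36 mm high: upper half a straight collar 38 mm in diameter (grip it), lower half a taper from 30 mm under the collar to 24 mm at the foot; 35 g. Origin: centre of the foot's underside; z up. Starts on top, in cone_50, 18 mm higher. Its collar rests on the rim of cone_50, 1.5 mm play; lifts straight off.
- seat_38: fixed white ring seat for cone_38: 42 mm outside, 33 mm bore, 24 mm high. Origin: centre of its underside, 10 mm above the table; z up. Seated, the cone's collar rests on the ring and its foot is 6 mm above this origin. Stands 60 mm from seat_50 along the row.
- cone_26: smallest of four brick-red rubber filter cones, open through the middle, 36 mm high: upper half a straight collar 26 mm in diameter (grip it), lower half a taper from 18 mm under the collar to 12 mm at the foot; 20 g. Origin: centre of the foot's underside; z up. Starts alone on the table.
- seat_26: fixed white ring seat for cone_26: 30 mm outside, 21 mm bore, 24 mm high. Origin: centre of its underside, 10 mm above the table; z up. Seated, the cone's collar rests on the ring and its foot is 6 mm above this origin. Stands 48 mm from seat_38, at the end of the row.
- oil_vial: bystander: clear vial of pale oil with a white cap, 28 mm diameter, 57 mm high, standing loose among the cones. Origin: centre of its underside.
- cryovial: bystander: slim white vial with a blue cap, 14 mm diameter, 47 mm high, standing loose among the cones. Origin: centre of its underside.
There are look-alikes about, which are no part of the job. Leave any orange or purple look-alike of the cone_62 alone. Leave any turquoise look-alike of the cone_50 alone.

How it is judged:
By the outcome, as a careful person would: the job done as asked, in the order asked, and still so for the second after the job is handed in, with the robot touching nothing.
It also fails if it takes over 112 s, if anything falls off the work surface, if the arm or the gripper's body presses on something with over 40 N, if the wrist force passes 120 N, or if a joint passes its speed limit or range.

## Robot

A 7-joint arm with a two-finger parallel gripper is mounted at the origin on a cart in front of the work surface, level with it; the furniture and walls round the work are solid. World frame = base frame: x ahead of the robot, y to its left, z up, the work surface at z = 0. Lengths are in m, angles in rad, forces in N, time in s.
With the tool pointing down it reaches from about 0.425 to 0.925 m from the base axis. Payload 6.8 kg.
Tool frame: the origin (TCP) lies at the very end of the fingers, on their centre line; the grasp point (between the pads) lies 19 mm behind it; z points along the fingers, y is the line along which they close (so a half turn about z gives the same grasp; the last joint's range is limited). The gripper opens to 88 mm and grips with 3 to 60 N. Pads are 20 mm wide; open, the fingers measure 115 mm over their backs; the gripper's body (75 mm by 178 mm) begins 61 mm behind the grasp point.
Start: joints at [1.231, 0.477, 0.022, 1.555, -0.011, 1.109, -0.083], TCP at [0.155, -0.657, 0.223] pointing down, gripper open.
Joint ranges: [-2.96, 2.96], [-0.34, 2.1], [-1.41, 1.46], [0.24, 2.44], [-1.37, 4.51], [0.17, 1.92], [-2.96, 2.96]. Speed limits (rad/s): [2.39, 2.39, 3.14, 3.14, 3.14, 3.14, 3.14].

## Interface

Orientations are given as a rotation vector (axis times angle).
In Python, from rig import env gives the robot as it stands. Calls block until the motion is done:
- env.move_to(position, orientation): joint-space move of the TCP to a pose.
- env.move_l(position, max_speed=0.15, frame=None, stop_force=None): straight line of the TCP; frame=None keeps the orientation; max_speed is the mean speed in m/s. With stop_force (N) it stops when the force on the tool has changed by that much, and returns True; else False.
- env.movej(angles): joint-space move.
- env.gripper_to(opening): finger opening in m; the grip force is fixed at half the most; returns when the fingers have stopped.
- env.hold(seconds).
- env.inverse_kinematics(position, orientation): joint angles nearest the present ones, or None.
- env.read_state(): the state.
- env.grab_frame(name): name is "scene" or "top"; returns the picture (420x560x3 uint8, blue, green, red); there is no depth.
- env.camera_model(name): a dict with "fx", "fy", "cx", "cy" (pixels), "rvec" (rotation vector, rad) and "tvec" (3), from world to camera coordinates, as OpenCV has them. Camera axes: x right, y down, z forward; pixel columns grow to the right and rows downward; lengths in m; the calibration is good to about 2 mm. A picture is of the moment at which its call begins. camera_model takes no time and is no camera call.
A pose or a line that the arm cannot do raises env.MotionError and nothing moves.
- env.sign_off(): hands the job in; it is judged then, once.
The state is a dict: "t": time; "joint_positions": joint angles; "joint_velocities": joint speeds; "tau": joint torques, N m; "tool_pos": TCP position; "tcp_rot": TCP orientation; "contact_force": force on the tool from outside, world axes, zero at the start; "torque": the same for the moment, N m; "finger_gap": finger opening in m; "grip_force": force on a finger pad.
Only numpy, scipy, OpenCV 4.12 (cv2) and the standard library are available. Lean on these libraries where they do the work, as an engineer would, in place of code of your own. Each camera call takes 0.05 s, during which the arm holds its last target. There are 200 camera calls.

## Working session

There is one attempt and no reset: what is moved stays moved. The work goes in short steps, each a Python script; the robot and the scene stay as the last script left them, time stands still between calls to the robot, and variables do not carry over. Pictures are saved under pics/ and viewed, at most 14 in all, crops included, and the job is handed in when it is done.

```bash
ls; mkdir -p pics; python3 - <<'E'
from rig import env
import cv2
for n in("scene","top"):
    cv2.imwrite(f"pics/{n}0.png",env.grab_frame(n)); print(n,env.camera_model(n))
s=env.read_state();print(s["t"],s["tool_pos"],s["tcp_rot"],s["finger_gap"])
E
```

```text
pics
scene {'fx': 487.9740327141283, 'fy': 487.9740327141283, 'cx': 283.7633972584959, 'cy': 199.19475380606875, 'rvec': array([ 0.81819289, -2.28281793,  1.40886762]), 'tvec': array([0.3927404 , 0.20226291, 0.8668835 ])}
top {'fx': 462.88213110054454, 'fy': 462.88213110054454, 'cx': 278.36595527788603, 'cy': 207.83470352621995, 'rvec': array([ 2.14691942, -2.13038111,  0.13274937]), 'tvec': array([-0.00940186,  0.50135611,  1.12553437])}
0.1 [ 0.1549124  -0.65644431  0.22180069] [-3.11895796e+00 -3.63101117e-01  4.68221826e-04] 0.08756884416317957
```

View pics/scene0.png

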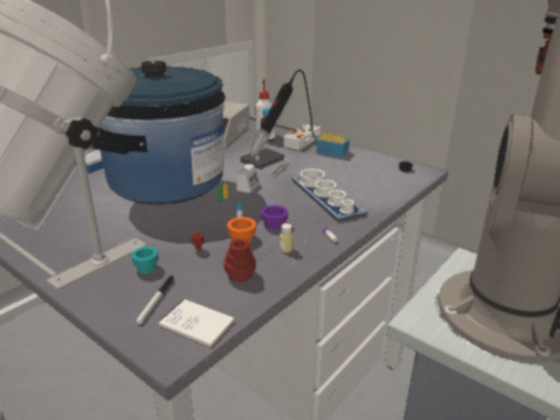

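View pics/top0.png

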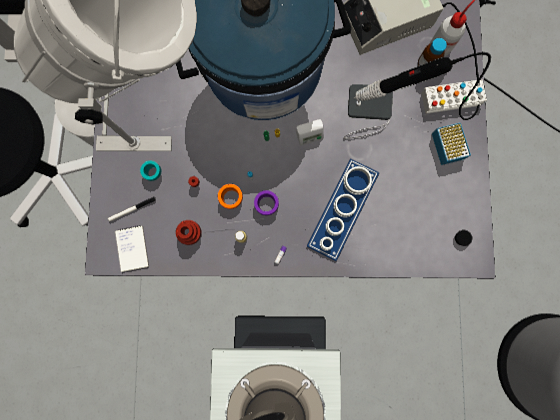

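The top view shows the nest at (188,232), the lone small cone at (194,182) and the rail seats at (357,180), (345,205), (335,226) and (327,243). The oil vial is at (240,237) and the cryovial, with its blue cap, at about (250,173). The look-alikes are orange (230,196), purple (266,203) and turquoise (150,170). The red candidates are the nest, which has three brick-red cones stacked, and the small lone cone. I'll measure and take one crop to confirm.

```bash
cat > h.py <<'E'
import numpy as np, cv2
from rig import env
def cam(n):
    c=env.camera_model(n); K=np.array([[c["fx"],0,c["cx"]],[0,c["fy"],c["cy"]],[0,0,1]])
    R=cv2.Rodrigues(np.array(c["rvec"]))[0]; return K,R,np.array(c["tvec"])
def ray(n,uv,z):
    K,R,t=cam(n); o=-R.T@t; d=R.T@np.linalg.solve(K,[uv[0],uv[1],1]); return (o+d*(z-o[2])/d[2])
def proj(n,p):
    K,R,t=cam(n); q=K@(R@np.array(p)+t); return q[:2]/q[2]
def blobs(m,amin=12):
    k,l,s,c=cv2.connectedComponentsWithStats(m.astype(np.uint8)*255)
    out=[]
    for i in range(1,k):
        if s[i][4]>=amin:
            pts=cv2.convexHull(np.argwhere(l==i)[:,::-1].astype(np.int32))
            M=cv2.moments(pts); cc=(M["m10"]/M["m00"],M["m01"]/M["m00"]) if M["m00"] else tuple(c[i])
            out.append((np.round(cc,1),s[i][:5].tolist()))
    return out
def red(im):
    h,s,v=cv2.split(cv2.cvtColor(im,cv2.COLOR_BGR2HSV)); return ((h<6)|(h>172))&(s>120)&(v>40)
E
python3 - <<'E'
from h import *
for n in("scene","top"):
    im=cv2.imread(f"pics/{n}0.png"); hsv=cv2.cvtColor(im,cv2.COLOR_BGR2HSV); h,s,v=cv2.split(hsv)
    K,R,t=cam(n); print(n,"campos",(-R.T@t).round(3))
    print("red",[b for b in blobs(red(im))])
    w=(s<70)&(v>130)
    m=np.zeros_like(w); 
    if n=="top": m[155:262,300:385]=1
    else: m[165:220,288:368]=1
    print("white",blobs(w&m))
    b=(h>95)&(h<125)&(s>100)&(v>30)&m
    print("blue",blobs(b,40))
    m[:]=0
im=cv2.imread("pics/top0.png"); a=cv2.resize(im[150:270,140:290],None,fx=3.3,fy=3.3,interpolation=2)
b=cv2.imread("pics/scene0.png"); b=cv2.resize(b[160:290,180:370],None,fx=3,fy=3,interpolation=2)[:,:]
c=cv2.resize(im[150:265,295:390],None,fx=2,fy=2)
H=np.zeros((600,800,3),np.uint8); a=cv2.resize(a,(400,320)); H[:320,:400]=a; H[:230,420:610]=c; b=cv2.resize(b,(400,274));H[324:598,:400]=b
cv2.imwrite("pics/crop1.png",H)
E
```

```text
scene campos [-0.115  0.782  0.567]
red [(array([547.2,  35.1]), [545, 33, 6, 5, 17]), (array([545.3,  47.7]), [544, 44, 4, 8, 12]), (array([539.8,  63.5]), [538, 61, 5, 6, 17]), (array([263.6,  94.4]), [260, 90, 8, 9, 52]), (array([197.3, 239.7]), [192, 233, 11, 17, 139]), (array([239.3, 260.7]), [224, 240, 31, 42, 965])]
white [(array([334.7, 185. ]), [288, 165, 80, 49, 2678]), (array([333.1, 212. ]), [326, 206, 14, 11, 25])]
blue []
top campos [ 0.336 -0.028  1.185]
red [(array([461.1,  15.6]), [450, 0, 25, 28, 222]), (array([411.5,  72. ]), [409, 70, 6, 5, 20]), (array([447. ,  87.6]), [445, 85, 5, 6, 21]), (array([434.3, 103. ]), [432, 101, 6, 5, 23]), (array([193.3, 181. ]), [188, 176, 11, 11, 85]), (array([187.9, 232. ]), [176, 220, 25, 25, 458])]
white [(array([344.5, 205.4]), [300, 155, 85, 107, 4821]), (array([345. , 204.5]), [334, 194, 23, 22, 159]), (array([334.6, 225.6]), [326, 217, 18, 18, 125]), (array([326.1, 242.9]), [320, 237, 13, 13, 85])]
blue [(array([342.6, 209.4]), [307, 159, 72, 102, 280]), (array([357.4, 179.9]), [347, 171, 21, 19, 310]), (array([338.2, 218.2]), [311, 180, 55, 77, 829]), (array([345.1, 204.9]), [337, 198, 17, 15, 198]), (array([334.7, 225.9]), [329, 221, 12, 11, 104]), (array([326.2, 242.9]), [323, 240, 7, 7, 40])]
```

View pics/crop1.png

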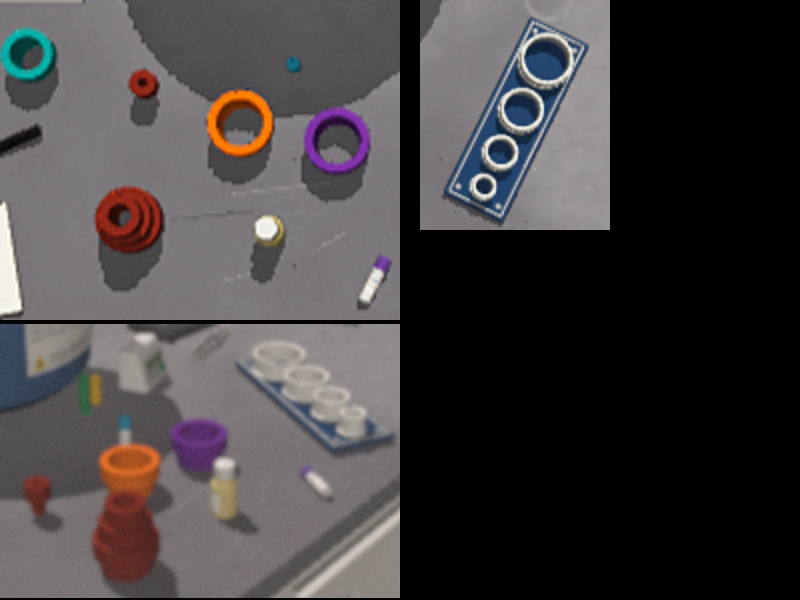

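The crop confirms the nest: three brick-red steps with the small cone on top, plus a lone upright small red cone. The orange, purple and turquoise cups are clearly other things. Next I'll convert these pixels to positions.

```bash
cat >> h.py <<'E'
from scipy.optimize import least_squares
def tri(uvs,z):  # point at height z best fitting top+scene centre pixels
    f=lambda p: np.concatenate([proj(n,[p[0],p[1],z])-uv for n,uv in uvs.items()])
    r=least_squares(f,[0.55,0]); return r.x,r.fun
E
python3 - <<'E'
from h import *
from scipy.spatial.transform import Rotation as Ro
print("base px",proj("top",[0,0,0]))
seats=[(357.4,179.9),(345.0,204.6),(334.6,225.7),(326.15,242.9)]
P=np.array([ray("top",s,.024)[:2] for s in seats]); print("seats",P.round(4).tolist(),np.linalg.norm(np.diff(P,axis=0),axis=1))
s=np.array([0,.072,.132,.180])
# line fit with known spacing (complex similarity without scale)
Pc=P-P.mean(0); sc=s-s.mean(); d=sc@Pc; d/=np.linalg.norm(d); F=P.mean(0)+np.outer(sc,d)
print("fit",F.round(4).tolist(),"res mm",((P-F)*1e3).round(1).tolist(),"yaw",np.degrees(np.arctan2(d[1],d[0])))
print("scene px of fit tops",[proj("scene",[*f,.034]).round(1).tolist() for f in F])
for n,t,sc_,z in(("c26",(193.3,181.0),(197.3,239.7),.027),("nest",(187.9,232.0),(239.3,260.7),.027)):
    p=ray("top",t,z); print(n,p.round(4),"scene proj low/mid/high",[proj("scene",[p[0],p[1],h]).round(1).tolist() for h in(0,.018,.036,.072)])
for n,t,z in(("oil",(239,235),.05),("cryo",(250,173),.047),("lamp",(110,140),0),("teal",(150,170),.03),("or",(230,196),.03),("pu",(266,203),.03)): print(n,ray("top",t,z)[:2].round(3))
# red extents in the top/scene
im=cv2.imread("pics/scene0.png");m=red(im)
for r in range(233,284,4):
    c=np.where(m[r,150:270])[0]+150; print(r,c.min() if len(c) else None,c.max() if len(c) else None,end="; ")
E
```

```text
base px [274.49939054 414.02013177]
seats [[0.5763, -0.2061], [0.5125, -0.1739], [0.4586, -0.1472], [0.4152, -0.1257]] [0.07154805 0.06009297 0.04841534]
fit [[0.5766, -0.2061], [0.5121, -0.1739], [0.4584, -0.1471], [0.4155, -0.1257]] res mm [[-0.2, -0.0], [0.3, 0.1], [0.2, -0.0], [-0.3, -0.0]] yaw 153.47910916357924
scene px of fit tops [[311.2, 173.5], [324.1, 184.0], [335.8, 193.5], [345.8, 201.7]]
c26 [0.5706 0.2129 0.027 ] scene proj low/mid/high [[196.5, 249.6], [195.9, 242.4], [195.4, 235.1], [194.2, 220.0]]
nest [0.4397 0.2219 0.027 ] scene proj low/mid/high [[238.4, 275.1], [238.2, 267.5], [237.9, 259.8], [237.4, 243.9]]
oil [0.431 0.09 ]
cryo [0.588 0.066]
lamp [0.686 0.445]
teal [0.598 0.325]
or [0.532 0.118]
pu [0.514 0.026]
233 194 201; 237 192 202; 241 193 246; 245 196 248; 249 197 251; 253 227 251; 257 226 253; 261 224 254; 265 225 253; 269 226 252; 273 228 251; 277 230 249; 281 239 241;
```

Seat spacings measure 71.5, 60.1 and 48.4 mm against 72, 60 and 48, so the row is good, and all the poses are within reach. I'll start with cone_38, gripping across the row direction.

```bash
cat >> h.py <<'E'
from scipy.spatial.transform import Rotation as Ro
SEAT={62:(.5766,-.2061),50:(.5121,-.1739),38:(.4584,-.1471),26:(.4155,-.1257)}
NEST=(.4397,.2219)
PICK={38:(*NEST,.036),50:(*NEST,.018),62:(*NEST,0.),26:(.5706,.2129,0.)}
G=.0205 # TCP above foot
def rot(th):
    z=np.array([0,0,-1.]); y=np.array([np.cos(th),np.sin(th),0]); return Ro.from_matrix(np.c_[np.cross(y,z),y,z]).as_rotvec()
TH=np.radians(153.48-90)
def best(poses): # choose of the two equivalent yaws the one with the last joint nearest mid-range
    c=[]
    for th in(TH,TH-np.pi):
        q=[env.inverse_kinematics(p,rot(th)) for p in poses]
        if all(x is not None for x in q): c.append((max(abs(x[6]) for x in q),th))
    return min(c)[1]
def st(tag):
    s=env.read_state(); print(tag,"t%.1f"%s["t"],"tcp",np.round(s["tool_pos"],4),"F",np.round(s["contact_force"],1),"gap %.4f"%s["finger_gap"],"grip %.1f"%s["grip_force"])
def pick(k,th,op):
    x,y,f=PICK[k]; env.gripper_to(op)
    env.move_to([x,y,f+G+.07],rot(th)); print("stop",env.move_l([x,y,f+G],max_speed=.12,stop_force=12)); st("down")
    env.gripper_to(k/1000-.006); st("grip")
    env.move_l([x,y,f+G+.004],max_speed=.04); env.move_l([x,y,.16],max_speed=.15); st("up")
def place(k,th,dx=(0,0)):
    x,y=np.array(SEAT[k])+dx
    env.move_to([x,y,.13],rot(th)); env.move_l([x,y,.075],max_speed=.12)
    print("stop",env.move_l([x,y,.016+G-.001],max_speed=.04,stop_force=10)); st("seat")
def release(k,op):
    env.gripper_to(op); p=env.read_state()["tool_pos"]; env.move_l([p[0],p[1],.14],max_speed=.15); st("free")
def snap(name):
    for n in("scene","top"): cv2.imwrite(f"pics/{n}_{name}.png",env.grab_frame(n))
E
python3 - <<'E'
from h import *
th=best([(*SEAT[k],.13) for k in SEAT]+[(*NEST,.16),(.5706,.2129,.09)]); print(th)
pick(38,th,.060); snap("a")
E
python3 - <<'E'
import cv2,numpy as np
a=cv2.imread("pics/scene_a.png")[130:330,120:380];b=cv2.imread("pics/top_a.png")[110:290,130:400]
cv2.imwrite("pics/va.png",np.vstack([cv2.resize(a,(390,300)),cv2.resize(b,(390,260))]))
E
```

```text
1.1079350091660003
stop False
down t4.7 tcp [0.4399 0.2223 0.0568] F [-1.1  0.5  1.2] gap 0.0598 grip 0.0
grip t5.2 tcp [0.44   0.2219 0.0569] F [-0.6 -1.2  5.2] gap 0.0376 grip 30.0
up t6.3 tcp [0.4393 0.2213 0.1592] F [-1.   0.2 -1.2] gap 0.0377 grip 30.0
```

View pics/va.png

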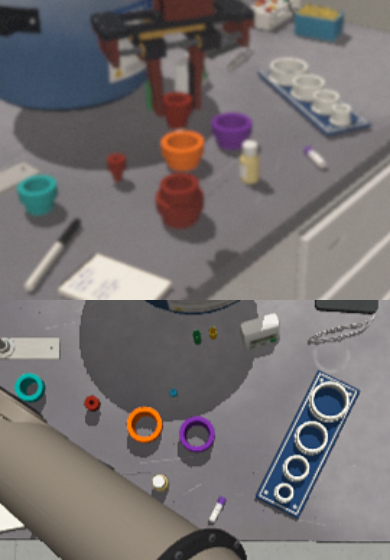

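Cone_38 hangs upright between the fingers at scene (~(237,202)), and cone_50 and cone_62 still stand nested. I'll seat it now.

```bash
python3 - <<'E'
from h import *
place(38,1.107935); snap("b")
E
python3 - <<'E'
import cv2,numpy as np
a=cv2.imread("pics/scene_b.png")[120:240,250:410]
cv2.imwrite("pics/vb.png",cv2.resize(a,None,fx=4,fy=4))
E
```

```text
stop True
seat t9.3 tcp [ 0.458  -0.147   0.0369] F [-1.1 -0.1  6.7] gap 0.0379 grip 30.0
```

View pics/vb.png

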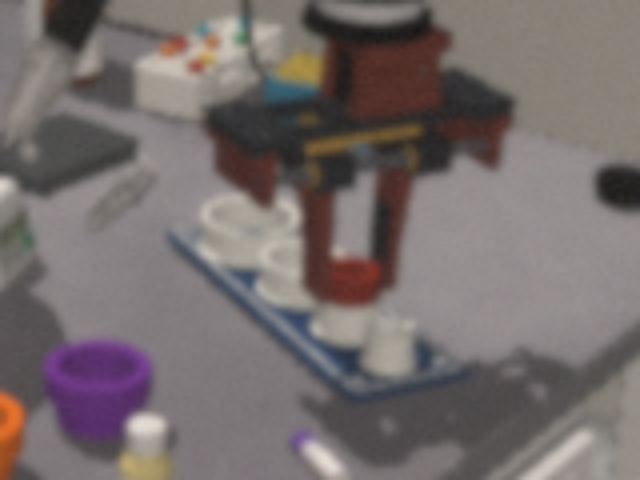

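Cone_38 went home: the TCP is at 0.0369 against 0.0365 expected, and the collar sits on the ring. I'll release it and do cone_50 the same way.

```bash
python3 - <<'E'
from h import *
th=1.107935
release(38,.060)
pick(50,th,.072)
if .047<env.read_state()["finger_gap"]<.052: place(50,th)
snap("c")
E
python3 - <<'E'
import cv2,numpy as np
a=cv2.imread("pics/scene_c.png")[120:320,120:410]
cv2.imwrite("pics/vc.png",cv2.resize(a,None,fx=2.7,fy=2.7))
E
```

```text
free t10.8 tcp [ 0.4567 -0.1471  0.1393] F [-0.3  0.6 -0.5] gap 0.0600 grip 0.0
stop False
down t13.3 tcp [0.44   0.222  0.0389] F [ 0.3  0.1 -0. ] gap 0.0724 grip 0.0
grip t13.8 tcp [0.44   0.2219 0.0389] F [-0.9 -1.9  4.8] gap 0.0486 grip 30.0
up t15.0 tcp [0.4392 0.2214 0.1592] F [-1.4  0.9 -1. ] gap 0.0486 grip 30.0
stop True
seat t18.0 tcp [ 0.5117 -0.1738  0.0369] F [-1.4  0.4  5.3] gap 0.0486 grip 30.0
```

View pics/vc.png

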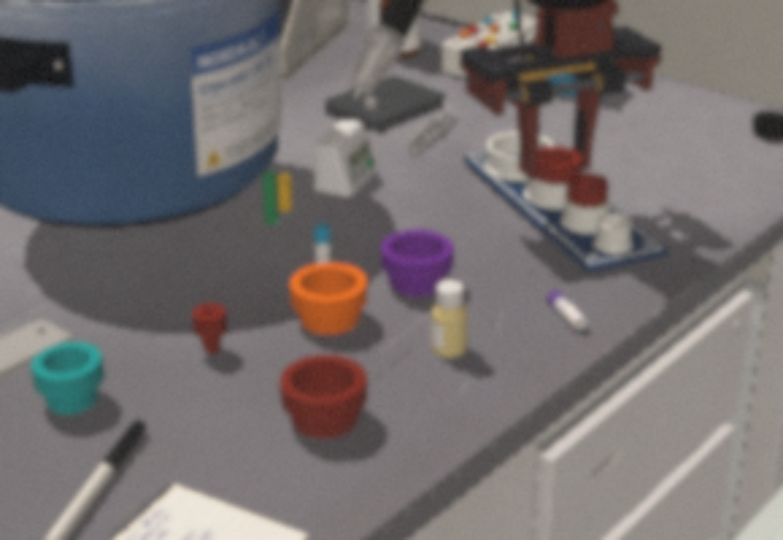

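Cone_50 is home too: the TCP is at 0.0369, with the collar on its ring at crop (556,165). Cone_62 stands alone at crop (323,395), and the oil vial and cryovial are upright. Cone_62 is next.

```bash
python3 - <<'E'
from h import *
th=1.107935
release(50,.068)
pick(62,th,.084)
if .058<env.read_state()["finger_gap"]<.064: place(62,th)
E
```

```text
free t19.4 tcp [ 0.5103 -0.1739  0.1392] F [-0.2 -0.5 -0.7] gap 0.0680 grip 0.0
stop False
down t22.1 tcp [0.44   0.2221 0.0208] F [ 0.4  0.9 -0.4] gap 0.0836 grip 0.0
grip t22.6 tcp [0.44   0.2219 0.0209] F [-0.4 -2.   5.1] gap 0.0607 grip 30.0
up t23.9 tcp [0.4392 0.2214 0.1591] F [ 0.2  0.1 -1. ] gap 0.0606 grip 30.0
stop True
seat t27.1 tcp [ 0.5762 -0.206   0.0369] F [-1.4 -0.1  5.5] gap 0.0609 grip 30.0
```

```bash
python3 - <<'E'
from h import *
th=1.107935
release(62,.080)
pick(26,th,.050)
if .023<env.read_state()["finger_gap"]<.028:
    place(26,th)
    if env.read_state()["tool_pos"][2]<.0385:
        release(26,.046)
        env.move_to([.45,.12,.25],rot(th)); st("away")
snap("d")
E
python3 - <<'E'
import cv2,numpy as np
a=cv2.imread("pics/scene_d.png")[150:260,170:390];b=cv2.imread("pics/top_d.png")[150:270,230:400]
cv2.imwrite("pics/vd.png",np.vstack([cv2.resize(a,(600,300)),cv2.resize(b,(425,300)).copy() if 0 else cv2.copyMakeBorder(cv2.resize(b,(425,300)),0,0,0,175,0)]))
E
```

```text
free t28.5 tcp [ 0.5746 -0.2062  0.1392] F [ 0.1  0.2 -1.1] gap 0.0797 grip 0.0
stop False
down t31.4 tcp [0.5708 0.2133 0.0208] F [-0.1  0.4  0.1] gap 0.0502 grip 0.0
grip t31.9 tcp [0.5708 0.213  0.0208] F [ 0.5 -1.3  1.7] gap 0.0254 grip 29.7
up t33.2 tcp [0.5701 0.2124 0.159 ] F [-0.6 -0.5 -0.8] gap 0.0254 grip 29.7
stop True
seat t36.1 tcp [ 0.4152 -0.1257  0.0363] F [-0.3 -0.1  6.1] gap 0.0256 grip 29.9
free t37.5 tcp [ 0.414  -0.1259  0.1393] F [ 0.1  0.7 -0.4] gap 0.0459 grip 0.0
away t38.6 tcp [0.4499 0.1182 0.2489] F [ 0.8 -0.4  0.6] gap 0.0460 grip 0.0
```

View pics/vd.png

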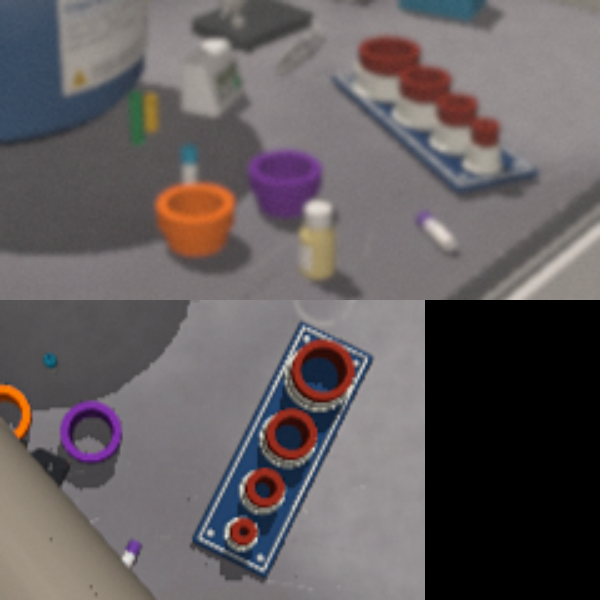

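All four cones sit level on their rings in size order, and both vials are upright. I'll run a quick numeric check and then hand in.

```bash
python3 - <<'E'
from h import *
im=cv2.imread("pics/top_d.png"); m=red(im); m[:,:310]=0; m[:150]=0
for c,s in blobs(m):
    if s[4]>15 and c[0]<390:
        p=ray("top",c,.043)[:2]; k=min(SEAT,key=lambda k:np.hypot(*(p-SEAT[k]))); print(k,((p-SEAT[k])*1e3).round(1),s)
env.sign_off()
E
```

```text
62 [ 0.7 -0.2] [346, 166, 26, 25, 308]
50 [ 1.  -0.3] [336, 193, 21, 21, 239]
38 [ 1.2 -0.3] [328, 217, 16, 16, 161]
26 [ 0.4 -0.7] [322, 237, 11, 11, 87]
the job is handed in; nothing more can be done
```

Job handed in: all four cones stand upright and home in their own seats, within about 1.3 mm of centre in the last picture; both vials are still standing, and the arm's clock read about 39 s of the 112 s allowed.

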